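# Tighten the centrifuge rotor's lock collar with the pin spanner

### The job

Take the pin spanner from its stand, find two opposite holes of the centrifuge rotor's lock collar with its two pins and seat both pins well into them, then with the spanner turn the collar clockwise (seen from above) until it comes up against its stop. Then put the spanner back upright, fully down in its stand. Be gentle with the machine: never load it with more than 30 N in all, do not touch it with the gripper, do not tighten the collar unless both pins are in, and leave everything else where it is.

Things in the scene. Friction and masses are not known exactly. Their poses are not given: they have to be found in the camera images.
- spanner: T-shaped two-pin spanner, loose, about 180 g, upright in its stand. Origin midway between the pin tips, z up along the handle, x from pin to pin. Two round-ended steel pins, 6 mm thick, at x = +20 and -20 mm, stand 9 mm out below a steel head 56 (x) x 20 (y) mm that spans z = 9 to 19 mm.
- spanner_grip (a point): point on the spanner's axis, 58 mm above the pin tips, where to grip the handle: a black square post, 24 x 24 mm (faces square to the spanner's x and y), from 19 to 85 mm above the tips, red band near its top
- pin_a (a point): tip of the spanner's pin at x = +20 mm
- pin_b (a point): tip of the spanner's pin at x = -20 mm
- stand_top (a point): centre of the top of the spanner's stand (fixed), 30 mm above the table: blue block 100 (x) x 38 (y) mm on a grey foot 130 x 70 mm, with a slot along x, 64 x 10 mm, that both pins drop into; the spanner's head rests on the block, its origin then 9 mm below this point. Either way round is right. Axes: x along the slot, z up.
- centrifuge: low round white bench centrifuge, 230 mm across, open, fixed. Origin under its centre. A grey control box stands out 137 mm from the centre on its -x side, 50 mm tall; the rim is 72 mm high; the dark rotor (does not spin) rises inside to 88 mm at the hub, where the lock collar sits on its upright axis.
- collar_top (a point): centre of the collar's top face, 102 mm above the table: aluminium ring, 58 mm outside and 20 mm inside diameter, 12 mm thick, with six holes 60 degrees apart on a circle of 20 mm radius, each 8.5 mm wide around the ring, 10 mm radially, 14 mm deep. Spanner fully in: its head rests on this face. This point does not turn with the collar; the holes' angles are not measured.
- collar_foot (a point): centre of the collar's underside, 12 mm below its top, where it floats on a spring washer: pressed, the collar gives up to 2.5 mm downwards, from about 3 N at first to about 8 N, then hard. The holes' angles differ each time: look, or feel for them by turning the spanner with its pins pressed lightly on the face until they drop in.
- collar (a joint): turn of the collar in rad, growing clockwise seen from above; 0 to 0.2 at the start, hard stop at 0.9. It turns at about 0.25 N m and stays where it is left; its washer twists elastically as well (0.33 rad per N m, not counted in this value), so past the stop the moment climbs by 3 N m per rad. The pins' forces add up: 0.5 N m is 25 N on the collar.
- sample_cup: amber sample cup with red lid, 56 mm across, 65 tall; a bystander, loose
- slide_box: green slide box, 35 x 85 x 30 mm; a bystander, loose
- stain_bottle: amber bottle, 44 mm across, 100 tall, black cap; a bystander, loose
- tube_rack: orange rack of sample tubes, 70 x 160 mm, about 96 tall; a bystander, loose
- glove_box: cardboard glove box, 120 x 230 x 70 mm; a bystander, loose
- brush: small cleaning brush, lying; a bystander, loose
Not all that is in view belongs to the job. Of the things that look like the part that bears stand_top, the smallest one is meant.

How it is judged (in metres and radians):
On the way, in this order (a step that is already met when the one before it is completed fails the run):
1. both pins stand at least 5 mm below the collar's face level, in the circle of holes, with the collar not yet turned on (z of each of pin_a, pin_b in the frame of collar_top below -0.005 m and horizontal distance between pin_a and collar_top between 0.0155 and 0.0245 m and horizontal distance between pin_b and collar_top between 0.0155 and 0.0245 m and value of joint collar below 0.4 rad), for 0.2 s.
2. the collar is turned against its stop with both pins still in (z of each of pin_a, pin_b in the frame of collar_top below -0.005 m and horizontal distance between pin_a and collar_top between 0.0155 and 0.0245 m and horizontal distance between pin_b and collar_top between 0.0155 and 0.0245 m and value of joint collar above 0.84 rad), for 0.1 s.
3. the spanner is back down in its stand (horizontal distance between spanner and stand_top below 0.012 m and z of spanner in the frame of stand_top below -0.006 m and angle between spanner's own z axis and vertical below 0.09 rad), for 0.2 s.
At the end, for the whole second after the job is handed in: The collar is turned to its stop (at least 0.84 of 0.9 rad); the spanner stands in its stand, within 12 mm of the stand's centre, its pin tips at least 6 mm below the stand's top, within 5 degrees of upright, released and at rest (all of step 3 and value of joint collar above 0.84 rad and linear speed of spanner below 0.02 m/s and contact force between the fingers and spanner below 0.1 N); the robot touches nothing.
It fails at once if the spanner presses or strains on the centrifuge with more than 30 N (the forces of both pins and the head added up) (contact force between spanner and centrifuge above 30 N).
It fails at once if the gripper or arm touches the centrifuge (contact force between any of the fingers, the arm and centrifuge above 1 N).
It fails at once if the collar is turned without both pins at least 5 mm in (velocity of joint collar above 0.15 rad/s and not (z of each of pin_a, pin_b in the frame of collar_top below -0.005 m and horizontal distance between pin_a and collar_top between 0.0155 and 0.0245 m and horizontal distance between pin_b and collar_top between 0.0155 and 0.0245 m)).
It fails at once if a bystander is moved by more than 15 mm (distance of any of sample_cup, slide_box, stain_bottle, tube_rack, glove_box, brush from where it was at the start of the episode above 0.015 m).
It also fails if it takes over 72 s, if anything falls off the work surface, if the arm or the gripper's body presses on something with over 40 N, if the wrist force passes 120 N, or if a joint passes its speed limit or range.

### The arm

A 7-joint arm with a two-finger parallel gripper is mounted at the origin on the work surface. World frame = base frame: x ahead of the robot, y to its left, z up, the work surface at z = 0. Lengths are in m, angles in degrees, forces in N, time in s.
With the tool pointing down it reaches from about 0.35 to 0.9 m from the base axis. Payload 19.9 kg.
Tool frame: the origin (TCP) lies midway between the tips of the shut fingers; the grasp point (between the pads) lies 19 mm behind it; z points along the fingers, y is the line along which they close (so a half turn about z gives the same grasp; the last joint's range is limited). The gripper opens to 85 mm and grips with 20 to 120 N. Pads are 22 mm wide; open, the fingers measure 114 mm over their backs; the gripper's body (76 mm by 85 mm) begins 54 mm behind the grasp point. The pads swing forward as they close: fully open they stand 13 mm farther back than shut.
Start: joints at [-75.716, 23.915, -0.59, 92.452, 0.269, 63.638, -3.037], TCP at [0.179, 0.599, 0.231] pointing down, gripper open.
Joint ranges: [-161.28, 161.28], [-22.2, 115.67], [-73.04, 71.86], [3.21, 147.25], [-68.34, 248.33], [10.77, 114.83], [-161.83, 161.83]. Speed limits (degrees/s): [108.29, 108.29, 136.94, 136.94, 172.46, 172.46, 172.46].

### API

Orientations are given as a 3x3 rotation matrix whose columns are the frame's x, y, z axes.
In Python, from workcell import ctrl gives the robot as it stands.
- The arm moves only by the shell command python3 -m pendant 'ROWS'. ROWS is JSON, a list of rows, each a list of 7 numbers: the opening, from 0 (shut) to 1 (fully open), then the shift along the tool's x, y, z in mm, then the turn, a rotation vector about the tool's x, y, z in degrees. In form: [[hand, x, y, z, ax, ay, az], ...]. A call has exactly 8 rows; each row is the pose to reach, as a shift and turn from the pose commanded when the call began, along the tool's axes at that moment; what a row does not reach only later rows make up. A row lasts 1/8 s, in which the tool goes at most 62.5 mm and 10.7 degrees, less where a joint would pass 70% of its speed; a pose out of reach is approached as far as the arm can. A call with a gripper value outside its range is refused whole. The fingers move at their own pace and stop on an object; the grip force is fixed at half the most. Time passes only in rows, so rows that repeat a pose let the fingers close, or fill a call up. It gives the time, the measured TCP pose, the force, the opening and the grip force at its end, in the units of the state.
- ctrl.get_obs(): the state, without advancing time (a new reading comes with each control period).
- ctrl.read_camera(name): name is "side" or "top" or "wrist"; returns the picture (420x560x3 uint8, red, green, blue); there is no depth.
- ctrl.calibration(name): a dict with "fx", "fy", "cx", "cy" (pixels), "R" (3x3) and "t" (3): a world point X has camera coordinates R X + t. Camera axes: x right, y down, z forward; pixel columns grow to the right and rows downward; lengths in m; the calibration is good to about 2 mm. A picture is of the moment at which its call begins: read the wrist's pose just before it. calibration takes no time and is no camera call; for the wrist camera it gives the pose at the moment of the call.
- ctrl.hand_in(): hands the job in; it is judged then, once.
The state is a dict: "time_s": time; "joint_positions": joint angles; "dq": joint speeds; "effort": joint torques, N m; "tool_pos": TCP position; "eef_rot": TCP orientation; "contact_force": force on the tool from outside, world axes, zero at the start; "wrist_torque": the same for the moment, N m; "finger_gap": finger opening in m; "gripper_force": force on a finger pad.
Only numpy, scipy, OpenCV 4.12 (cv2) and the standard library are available. Lean on these libraries where they do the work, as an engineer would, in place of code of your own. Each camera call takes 0.05 s, during which the arm holds its last target. There are 200 camera calls.

## Working session

There is one attempt and no reset: what is moved stays moved. The work goes in short steps, Python scripts to look and compute and a shell command to move; the robot and the scene stay as the last step left them, time stands still between calls to the robot, and variables do not carry over. Pictures are saved under pics/ and viewed, at most 10 in all, crops included, and the job is handed in when it is done.

```bash
ls; mkdir -p pics; python3 - <<'E'
from workcell import ctrl
import cv2,numpy as np
o=ctrl.get_obs();print({k:np.round(v,3).tolist() for k,v in o.items()})
ims=[]
for n in("top","side"):
    c=ctrl.calibration(n);print(n,{k:np.round(v,4).tolist() for k,v in c.items()})
    im=ctrl.read_camera(n);cv2.imwrite(f"pics/{n}0.png",im[:,:,::-1])
c=ctrl.calibration("wrist");print({k:np.round(v,4).tolist() for k,v in c.items()})
E
```

```text
pics
{'time_s': 0.0, 'joint_positions': [-75.716, 23.947, -0.59, 92.486, 0.27, 63.638, -3.037], 'dq': [-0.07, -0.103, -0.022, 0.081, -0.039, 0.018, 0.058], 'effort': [0.001, -86.445, 0.68, -43.49, 0.019, 0.008, 0.0], 'tool_pos': [0.179, 0.598, 0.231], 'eef_rot': [[-0.958, 0.287, -0.0], [0.287, 0.958, -0.001], [-0.0, -0.001, -1.0]], 'contact_force': [-0.454, 0.061, 0.277], 'wrist_torque': [-0.027, 0.002, -0.004], 'gripper_force': 0.0, 'finger_gap': 0.086}
top {'fx': 494.228, 'fy': 494.228, 'cx': 284.9733, 'cy': 213.8843, 'R': [[-0.0045, -0.9999, 0.0094], [-0.9966, 0.0037, -0.0817], [0.0817, -0.0097, -0.9966]], 't': [0.0301, 0.5137, 1.4385]}
side {'fx': 390.921, 'fy': 390.921, 'cx': 275.055, 'cy': 213.5594, 'R': [[0.8461, -0.5328, -0.0141], [-0.3234, -0.4923, -0.8081], [0.4236, 0.6883, -0.5888]], 't': [-0.4046, 0.2486, 0.828]}
{'fx': 311.9967, 'fy': 311.9967, 'cx': 276.8536, 'cy': 211.3034, 'R': [[0.2875, 0.9578, -0.0005], [0.9234, -0.2771, 0.2656], [0.2542, -0.0769, -0.9641]], 't': [-0.6257, -0.0339, 0.3786]}
```

View pics/top0.png

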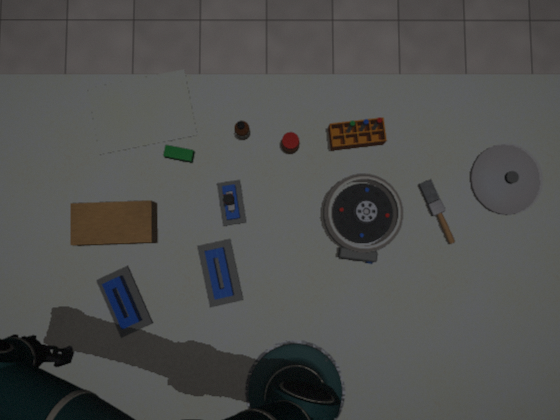

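View pics/side0.png

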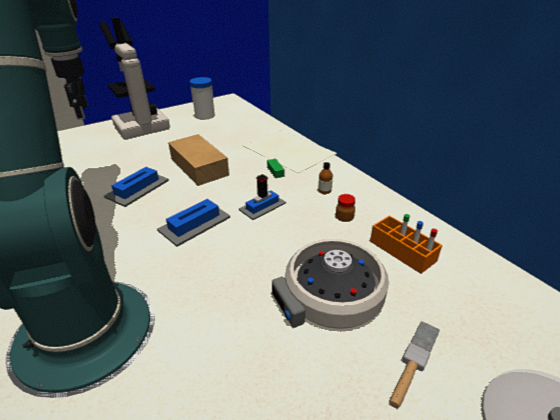

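The top view shows the spanner (dark post) in the smallest blue stand at about (231,202). The collar is at about (366,211), and the two larger stands are decoys. The side view shows the same: post at (262,187), collar at (338,260).

```bash
cat > h.py <<'E'
from workcell import ctrl
import cv2,numpy as np
def ray(c,u,v):
    R=np.array(c["R"]);t=np.array(c["t"])
    d=R.T@np.array([(u-c["cx"])/c["fx"],(v-c["cy"])/c["fy"],1.]);return -R.T@t,d/np.linalg.norm(d)
def plane(c,u,v,z):
    o,d=ray(c,u,v);return o+d*(z-o[2])/d[2]
def tri(rs):
    A=np.zeros((3,3));b=np.zeros(3)
    for o,d in rs:
        P=np.eye(3)-np.outer(d,d);A+=P;b+=P@o
    X=np.linalg.solve(A,b);return X,[np.linalg.norm((np.eye(3)-np.outer(d,d))@(X-o)) for o,d in rs]
def proj(c,X):
    p=np.array(c["R"])@X+np.array(c["t"]);return np.array([c["cx"]+c["fx"]*p[0]/p[2],c["cy"]+c["fy"]*p[1]/p[2]])
def blobs(im,lo,hi,amin=15):
    h=cv2.cvtColor(im,cv2.COLOR_RGB2HSV);m=cv2.inRange(h,np.array(lo),np.array(hi))
    n,l,s,c=cv2.connectedComponentsWithStats(m);return m,[(s[i,4],c[i],l==i) for i in range(1,n) if s[i,4]>=amin]
def shot(n,name=None):
    c=ctrl.calibration(n);im=ctrl.read_camera(n)
    if name: cv2.imwrite(f"pics/{name}.png",im[:,:,::-1])
    return c,im
E
python3 - <<'E'
from h import *
for n in("top","side"):
    im=cv2.imread(f"pics/{n}0.png")[:,:,::-1].copy();c=ctrl.calibration(n)
    m,b=blobs(im,(100,100,60),(125,255,255),30)
    for a,ce,l in b:
        pts=np.argwhere(l)[:,::-1].astype(np.float32);r=cv2.minAreaRect(pts)
        print(n,a,ce.round(1),r,plane(c,*r[0],.03).round(4))
cs,ct=ctrl.calibration("side"),ctrl.calibration("top")
print("collar",tri([ray(ct,366.5,211),ray(cs,338,260)]))
print("post top",tri([ray(ct,229.5,196),ray(cs,262,178)]),tri([ray(ct,229.5,200),ray(cs,262,178)]))
print("collar plane",plane(ct,366.5,211,.102))
a=[cv2.resize(cv2.imread("pics/top0.png")[y:y+70,x:x+70],(395,395),interpolation=cv2.INTER_CUBIC) for x,y in((195,165),(331,176))]
cv2.imwrite("pics/c1.png",np.clip(np.hstack(a)*1.8,0,255).astype(np.uint8))
E
```

```text
top 286 [231.2 202.1] ((230.3814239501953, 201.54278564453125), (34.21719741821289, 13.44953441619873), 81.46923065185547) [0.55   0.1883 0.03  ]
top 812 [218.3 272.9] ((218.24671936035156, 272.92181396484375), (49.70002746582031, 19.261980056762695), 78.11134338378906) [0.3419 0.2225 0.03  ]
top 812 [119.9 302.4] ((119.76151275634766, 302.4515075683594), (50.00025939941406, 19.537580490112305), 66.50143432617188) [0.2586 0.5056 0.03  ]
side 76690 [375.4  94.2] ((317.0, 145.0), (290.0, 484.0), 90.0) [0.9029 0.3808 0.03  ]
side 784 [134.6 182.4] ((134.99180603027344, 182.4842529296875), (18.45410919189453, 47.87422180175781), 62.52556610107422) [0.2556 0.4906 0.03  ]
side 333 [261.6 203. ] ((261.8000183105469, 201.6000213623047), (13.416407585144043, 33.98823547363281), 63.43495178222656) [0.5408 0.1724 0.03  ]
side 1038 [192.3 217.1] ((192.80003356933594, 217.1000213623047), (21.466251373291016, 54.11284255981445), 63.43495178222656) [0.339  0.2128 0.03  ]
side 37 [419.5 224.5] ((419.41180419921875, 224.8529510498047), (4.6081767082214355, 8.246211051940918), 14.03624439239502) [ 0.8403 -0.1584  0.03  ]
side 30 [310.2 279.8] ((310.2500305175781, 279.7500305175781), (5.656853675842285, 4.949747085571289), 45.0) [ 0.4716 -0.163   0.03  ]
side 34 [287.7 313.7] ((287.8000183105469, 313.6000061035156), (8.9442720413208, 3.5777084827423096), 63.43495178222656) [ 0.374  -0.2163  0.03  ]
collar (array([ 0.51515229, -0.19999397,  0.09810874]), [np.float64(0.000499987171831977), np.float64(0.0004999871718320095)])
post top (array([0.55533146, 0.18512713, 0.10033325]), [np.float64(0.003064087257476289), np.float64(0.003064087257476234)]) (array([0.54815314, 0.182487  , 0.10344579]), [np.float64(0.001893930994935452), np.float64(0.0018939309949354713)])
collar plane [ 0.51440074 -0.1990146   0.102     ]
```

View pics/c1.png

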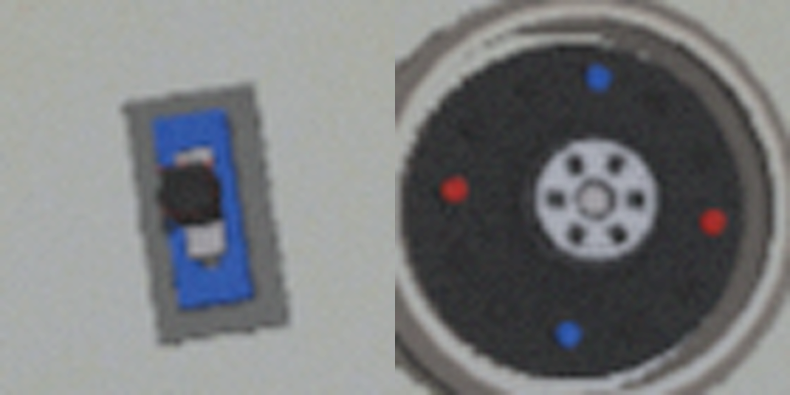

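The crops show the spanner lying along the stand (x axis about 8–9° from world x). The collar holes include a pair nearly along world y, with the others at ±60°. I'll grip with tool y along spanner x, which leaves room on joint 7. Moving over the stand now.

```bash
python3 -m pendant '[[1,-52,-32,-3,0,0,8],[1,-105,-64,-6,0,0,16],[1,-157,-96,-9,0,0,24],[1,-210,-128,-12,0,0,32],[1,-262,-160,-15,0,0,40],[1,-315,-192,-18,0,0,48],[1,-367,-224,-21,0,0,56],[1,-420,-256,-24,0,0,64]]'; python3 - <<'E'
from h import *
o=ctrl.get_obs();R=np.array(o["eef_rot"]);print(o["time_s"],np.round(o["joint_positions"],1),R.round(3).tolist())
d=np.array([.548,.186,.26])-o["tool_pos"];print("tool d mm",(R.T@d*1000).round(1),"yaw y",np.degrees(np.arctan2(R[1,1],R[0,1])))
E
```

```text
time_s: 1.1
tool_pos: [0.5091, 0.2315, 0.2554]
eef_rot: [[-0.158, 0.987, -0.0], [0.987, 0.158, 0.0], [0.0, -0.0, -1.0]]
contact_force: [0.6, 0.6, 0.0]
finger_gap: 0.0855
gripper_force: 0.0
1.1 [-46.6  16.7  23.1 101.1  -7.2  63.7 -12. ] [[-0.158, 0.987, -0.0], [0.987, 0.158, 0.0], [0.0, -0.0, -1.0]]
tool d mm [-51.1  31.3  -4.6] yaw y 9.094459959871923
```

```bash
cat > look.py <<'E'
from h import *
import sys,pickle
c,im=shot("wrist",sys.argv[1]);pickle.dump((c,im),open(f"pics/{sys.argv[1]}.pkl","wb"))
o=ctrl.get_obs();print(o["time_s"],np.round(o["joint_positions"],1),np.round(o["tool_pos"],4),np.round(o["contact_force"],1))
E
python3 look.py w1; python3 -m pendant '[[1,-15,10,0,0,0,0],[1,-30,20,0,0,0,0],[1,-45,30,0,0,0,0],[1,-51,31,0,0,0,0],[1,-51,31,0,0,0,0],[1,-51,31,0,0,0,0],[1,-51,31,0,0,0,0],[1,-51,31,0,0,0,0]]'; python3 look.py w2; python3 -c "
import cv2,numpy as np
a=np.hstack([cv2.imread(f'pics/w{i}.png') for i in(1,2)]);cv2.imwrite('pics/w12.png',cv2.resize(a,(800,300),interpolation=cv2.INTER_AREA))"
```

```text
1.15 [-46.2  16.8  23.7 100.9  -7.2  63.7 -12. ] [0.5139 0.2241 0.256 ] [  1.4 -10.6  -1.3]
time_s: 2.15
tool_pos: [0.5469, 0.1881, 0.2553]
eef_rot: [[-0.163, 0.987, 0.0], [0.987, 0.163, 0.0], [0.0, 0.0, -1.0]]
contact_force: [0.6, 0.6, -0.1]
finger_gap: 0.0853
gripper_force: 0.0
2.2 [-41.5  18.9  24.4  98.5  -8.6  64.4  -5.2] [0.5469 0.188  0.2553] [ 0.7 -0.7  0.3]
```

View pics/w12.png

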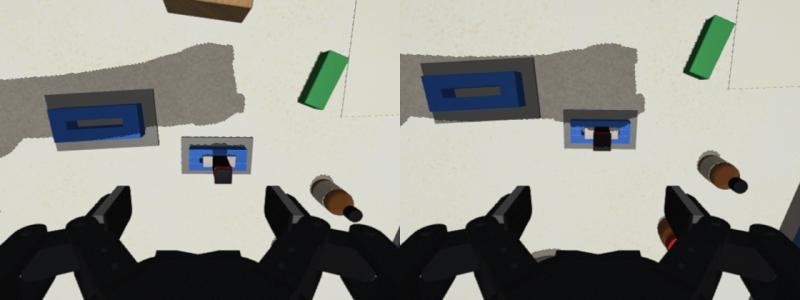

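The wrist views show the spanner post at about (312,249) in w1 and (281,201) in w2. The stand is around it and the red-banded top faces the camera.

```bash
python3 -c "
import cv2,numpy as np
a=[cv2.resize(cv2.imread(f'pics/w{i}.png')[y:y+80,x:x+110],None,fx=5,fy=5,interpolation=cv2.INTER_CUBIC)[:, :] for i,x,y in((1,250,185),(2,228,145))]
a=[cv2.convertScaleAbs(cv2.resize(q,(400,291)),alpha=1.6,beta=20) for q in a]
cv2.imwrite('pics/z12.png',np.vstack([cv2.resize(q,(400,291)) for q in a]))"
```

```text
(no output)
```

View pics/z12.png

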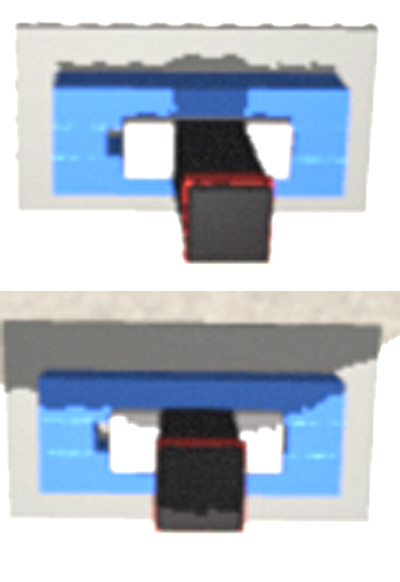

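The enlargement gives the post top face centred at about (313.3,246.3) in w1 and (283,198.6) in w2. The head and block are centred at about (306.5,225) in w1 and (282,186) in w2.

```bash
python3 - <<'E'
from h import *
import pickle
c1,i1=pickle.load(open("pics/w1.pkl","rb"));c2,i2=pickle.load(open("pics/w2.pkl","rb"))
s=110/400
p1=lambda x,y:(250+x*s,185+y*s); p2=lambda x,y:(228+x*s,145+(y-291)*s)
ct=ctrl.calibration("top")
print("post",tri([ray(c1,*p1(230,223)),ray(c2,*p2(200,486))]))
print("post planes",plane(c1,*p1(230,223),.106),plane(c2,*p2(200,486),.106))
print("head planes",[plane(c1,*p1(x,y),.04).round(4) for x,y in((122,178),(290,178),(122,121),(290,121))],[plane(c2,*p2(x,y),.04).round(4) for x,y in((110,472),(285,472))])
print("block",[plane(c1,*p1(x,y),.03).round(4) for x,y in((53,195),(347,195),(347,86),(55,86))])
print("block2",[plane(c2,*p2(x,y),.03).round(4) for x,y in((42,493),(368,496))])
q=[plane(c1,*p1(x,y),.106) for x,y in((190,262),(271,262),(272,183),(190,186))];print(np.round(q,4))
for (a,b) in ((53,195),(347,195)): print("blockcorner tri",tri([ray(c1,*p1(a,b)),ray(c2,*p2(*((42,493) if a==53 else (368,496))))]))
E
```

```text
post (array([0.55276765, 0.18989774, 0.1074277 ]), [np.float64(5.3939799438296926e-05), np.float64(5.393979943836345e-05)])
post planes [0.55299262 0.18932448 0.106     ] [0.55288909 0.18961126 0.106     ]
head planes [array([0.5265, 0.1747, 0.04  ]), array([0.582 , 0.1835, 0.04  ]), array([0.5233, 0.1943, 0.04  ]), array([0.578, 0.203, 0.04 ])] [array([0.5272, 0.1746, 0.04  ]), array([0.5829, 0.1837, 0.04  ])]
block [array([0.5048, 0.1613, 0.03  ]), array([0.605 , 0.1773, 0.03  ]), array([0.5966, 0.2154, 0.03  ]), array([0.4998, 0.1999, 0.03  ])]
block2 [array([0.5056, 0.1615, 0.03  ]), array([0.6131, 0.1781, 0.03  ])]
[[0.5442 0.1761 0.106 ]
 [0.5665 0.1797 0.106 ]
 [0.5621 0.2026 0.106 ]
 [0.5402 0.1982 0.106 ]]
blockcorner tri (array([0.50512251, 0.16066179, 0.02756552]), [np.float64(0.0003534164876929609), np.float64(0.0003534164876929337)])
blockcorner tri (array([0.61531444, 0.1708991 , 0.00482092]), [np.float64(0.0036060097329510643), np.float64(0.0036060097329508587)])
```

```bash
python3 -m pendant '[[1,0,6,40,0,0,0],[1,0,6,80,0,0,0],[1,0,6,115,0,0,0],[1,0,6,145,0,0,0],[1,0,6,170,0,0,0],[1,0,6,185,0,0,0],[1,0,6,195,0,0,0],[1,0,6,195,0,0,0]]'; python3 -m pendant '[[1,0,0,0,0,0,0],[0.6,0,0,0,0,0,0],[0,0,0,0,0,0,0],[0,0,0,0,0,0,0],[0,0,0,0,0,0,0],[0,0,0,0,0,0,0],[0,0,0,0,0,0,0],[0,0,0,0,0,0,0]]'; python3 look.py w3
```

```text
time_s: 3.2
tool_pos: [0.5529, 0.1887, 0.0602]
eef_rot: [[-0.162, 0.987, -0.0], [0.987, 0.162, -0.0], [-0.0, -0.0, -1.0]]
contact_force: [-0.4, -0.5, 0.1]
finger_gap: 0.0857
gripper_force: 0.0
time_s: 4.2
tool_pos: [0.553, 0.1888, 0.0605]
eef_rot: [[-0.162, 0.987, 0.0], [0.987, 0.162, 0.0], [0.0, 0.0, -1.0]]
contact_force: [-2.8, -0.4, 5.1]
finger_gap: 0.0233
gripper_force: 58.9
4.25 [-37.2  33.5  19.9 106.  -16.   43.2   0.8] [0.553  0.1888 0.0605] [-1.3  0.7  5.9]
```

```bash
python3 -m pendant '[[0,0,0,-10,0,0,0],[0,0,0,-30,0,0,0],[0,0,0,-70,0,0,0],[0,0,0,-120,0,0,0],[0,0,0,-160,0,0,0],[0,-10,-2,-180,0,0,0],[0,-35,-7,-180,0,0,0],[0,-75,-15,-180,0,0,0]]'; python3 -m pendant '[[0,-50,-10,0,0,0,-3],[0,-100,-20,0,0,0,-6],[0,-150,-30,0,0,0,-9],[0,-200,-40,0,0,0,-12],[0,-250,-50,0,0,0,-15],[0,-290,-58,0,0,0,-18],[0,-325,-65,0,0,0,-20],[0,-344,-70,0,0,0,-21]]';  python3 -m pendant '[[0,0,0,0,0,0,0],[0,0,0,0,0,0,0],[0,0,0,0,0,0,0],[0,0,0,0,0,0,0],[0,0,0,0,0,0,0],[0,0,0,0,0,0,0],[0,0,0,0,0,0,0],[0,0,0,0,0,0,0]]'; python3 look.py w4;  python3 -m pendant '[[0,-10,0,0,0,0,0],[0,-20,0,0,0,0,0],[0,-30,0,0,0,0,0],[0,-30,0,0,0,0,0],[0,-30,0,0,0,0,0],[0,-30,0,0,0,0,0],[0,-30,0,0,0,0,0],[0,-30,0,0,0,0,0]]';python3 look.py w5; python3 -c "
import cv2,numpy as np
a=np.hstack([cv2.imread(f'pics/w{i}.png') for i in(4,5)]);cv2.imwrite('pics/w45.png',cv2.resize(a,(800,300),interpolation=cv2.INTER_AREA))"
```

```text
time_s: 5.25
tool_pos: [0.5498, 0.1117, 0.2403]
eef_rot: [[-0.164, 0.986, -0.0], [0.986, 0.164, -0.0], [0.0, -0.0, -1.0]]
contact_force: [1.2, -0.5, -2.2]
finger_gap: 0.0234
gripper_force: 59.3
time_s: 6.25
tool_pos: [0.5357, -0.2411, 0.2402]
eef_rot: [[-0.504, 0.864, -0.001], [0.864, 0.504, -0.0], [0.0, -0.001, -1.0]]
contact_force: [-0.1, 1.5, -2.1]
finger_gap: 0.0233
gripper_force: 59.2
time_s: 7.25
tool_pos: [0.5371, -0.2385, 0.2403]
eef_rot: [[-0.505, 0.863, 0.0], [0.863, 0.505, -0.0], [-0.0, 0.0, -1.0]]
contact_force: [0.2, 0.0, -2.1]
finger_gap: 0.0233
gripper_force: 59.2
7.3 [ -3.   21.7  30.8  98.3 -12.2  63.4  61.8] [ 0.5371 -0.2385  0.2403] [-0.4  0.5 -1.9]
time_s: 8.3
tool_pos: [0.5522, -0.2642, 0.2404]
eef_rot: [[-0.505, 0.863, 0.0], [0.863, 0.505, -0.0], [-0.0, 0.0, -1.0]]
contact_force: [-0.5, 0.1, -3.0]
finger_gap: 0.0231
gripper_force: 59.2
8.35 [ -0.3  24.4  30.7  94.7 -13.5  64.6  64.3] [ 0.5522 -0.2643  0.2404] [ 0.1 -0.3 -2.3]
```

View pics/w45.png

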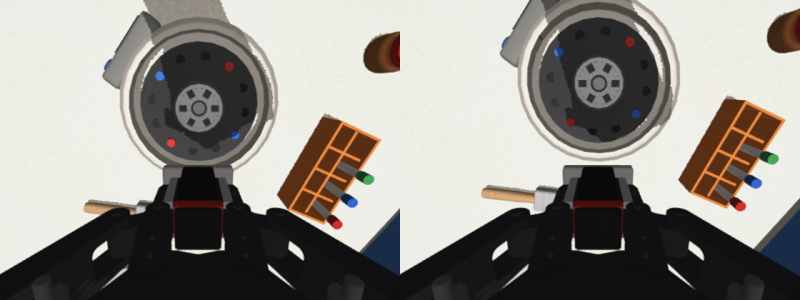

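The collar shows clearly at about (279,151) in w4 and (279,116) in w5, with its six holes. Next I'll get the hole centroids.

```bash
cat > holes.py <<'E'
from h import *
import pickle,sys
out=[]
for n,(u,v) in zip(sys.argv[1:3],((279,151),(279,116))):
    c,im=pickle.load(open(f"pics/{n}.pkl","rb"));g=cv2.cvtColor(im,cv2.COLOR_RGB2GRAY)
    w=40;s=6;p=cv2.resize(g[v-w:v+w,u-w:u+w],None,fx=s,fy=s,interpolation=cv2.INTER_CUBIC)
    t,m=cv2.threshold(p,0,255,cv2.THRESH_OTSU)
    cs,h=cv2.findContours(m,cv2.RETR_CCOMP,cv2.CHAIN_APPROX_NONE)
    big=max(range(len(cs)),key=lambda i:cv2.contourArea(cs[i]) if h[0][i][3]<0 else 0)
    e=cv2.fitEllipse(cv2.convexHull(cs[big]));f=lambda q:((q[0]+.5)/s-.5+u-w,(q[1]+.5)/s-.5+v-w)
    hs=[]
    for i in range(len(cs)):
        if h[0][i][3]==big and cv2.contourArea(cs[i])>60:
            M=cv2.moments(cs[i]);q=f((M["m10"]/M["m00"],M["m01"]/M["m00"]));hs.append(q)
            P=plane(c,*q,.102);print(n,cv2.contourArea(cs[i])/36,np.round(q,1),P.round(4))
    print(n,"ell",np.round(f(e[0]),1),np.array(e[1])/s,plane(c,*f(e[0]),.102).round(4),t)
    out.append((c,f(e[0]),hs))
print("tri",tri([ray(c,*q) for c,q,_ in out]))
for c,q,hs in out:
    ctr=plane(c,*q,.102)[:2];P=np.array([plane(c,*k,.102)[:2] for k in hs])-ctr
    r=np.linalg.norm(P,axis=1);a=np.degrees(np.arctan2(P[:,1],P[:,0]));k=(r>.012)&(r<.026)
    print("r",r.round(4),"ang mod60",(a%60).round(1)[k],np.degrees(np.angle(np.mean(np.exp(6j*np.radians(a[k])))))/6,"holes mean",P[k].mean(0)+ctr)
E
python3 holes.py w4 w5; python3 - <<'E'
import sys;sys.path.insert(0,'.')
from h import *
import pickle
# spanner head left/right ends in hand (w5): y extent rows
c,im=pickle.load(open("pics/w5.pkl","rb"))
cv2.imwrite("pics/hand.png",cv2.resize(im[215:300,200:350,::-1],None,fx=4,fy=4))
E
```

```text
w4 90.0 [289.1 170.8] [ 0.5328 -0.2078  0.102 ]
w4 89.43055555555556 [267.1 170.8] [ 0.5156 -0.2178  0.102 ]
w4 96.72222222222223 [300.5 151.5] [ 0.5327 -0.188   0.102 ]
w4 96.11111111111111 [255.7 151.5] [ 0.4983 -0.2081  0.102 ]
w4 390.09722222222223 [278.1 151.3] [ 0.5154 -0.1979  0.102 ]
w4 103.625 [289.5 131.4] [ 0.5153 -0.1781  0.102 ]
w4 103.41666666666667 [266.8 131.4] [ 0.4982 -0.1881  0.102 ]
w4 ell [278.2 150.7] [66.49034119 67.36794535] [ 0.5152 -0.1974  0.102 ] 85.0
w5 102.68055555555556 [289.3 137. ] [ 0.5328 -0.208   0.102 ]
w5 101.81944444444444 [266.7 137. ] [ 0.5157 -0.218   0.102 ]
w5 106.94444444444444 [301.1 116.5] [ 0.5328 -0.1881  0.102 ]
w5 106.59722222222223 [255.  116.5] [ 0.4984 -0.2081  0.102 ]
w5 431.2638888888889 [278.  116.4] [ 0.5156 -0.1981  0.102 ]
w5 113.36111111111111 [289.8  95.2] [ 0.5155 -0.1782  0.102 ]
w5 112.66666666666667 [266.3  95.2] [ 0.4982 -0.1882  0.102 ]
w5 ell [278.1 115.4] [68.35968526 71.39795431] [ 0.5151 -0.1973  0.102 ] 86.0
tri (array([ 0.51515985, -0.19733885,  0.10292261]), [np.float64(8.271340652676893e-06), np.float64(8.27134065266435e-06)])
r [0.0205 0.0204 0.0199 0.02   0.0005 0.0193 0.0194] ang mod60 [29.3 31.  28.3 32.3 29.6 31.3] -29.69043424286647 holes mean [ 0.51548772 -0.19798504]
r [0.0207 0.0207 0.0199 0.0199 0.0008 0.0192 0.0192] ang mod60 [29.  31.6 27.6 32.9 29.  31.7] -29.7012174729051 holes mean [ 0.51558219 -0.19809557]
```

View pics/hand.png

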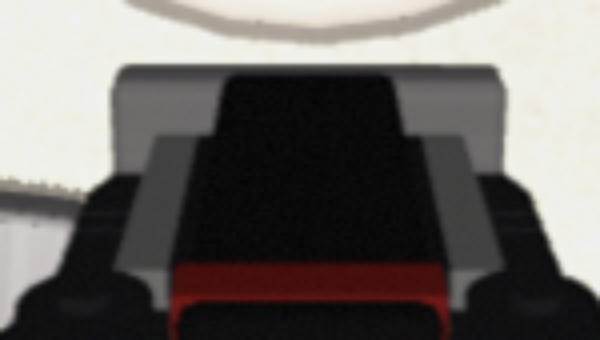

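```bash
python3 - <<'E'
from h import *
import pickle
c,im=pickle.load(open("pics/w5.pkl","rb"));o=ctrl.get_obs();T=np.array(o["tool_pos"]);R=np.array(o["eef_rot"])
g=cv2.cvtColor(im,cv2.COLOR_RGB2GRAY).astype(int)
print("col 235",g[222:245,235],"col 318",g[222:245,318]); print("row 240",g[240,222:238],g[240,318:334])
for X in ((10,-28,20),(10,28,20),(10,-28,30),(10,0,20),(10,0,30),(12,-12,20),(12,12,20)): print(X,proj(c,T+R@(np.array(X)/1000)).round(2))
d=np.array([.5155,-.1980,0])-T;print("tool d",(R.T@d*1000).round(2),"yaw",np.degrees(np.arctan2(R[1,1],R[0,1])))
E
```

```text
col 235 [239 239 239 239 238 239 239 241 231  94  62  69  75  89 102 106 109 109
 109 108 108 107 109] col 318 [239 239 238 238 238 239 239 239 229 117  65  66  74  88 101 106 108 111
 109 108 107 105 106]
row 240 [239 239 240 240 241 178  97  98 107 109 109 109 108 109 111 109] [109 109 110 108 109 107 104 102 149 226 240 239 237 235 234 235]
(10, -28, 20) [224.81 234.55]
(10, 28, 20) [326.04 234.48]
(10, -28, 30) [227.57 228.77]
(10, 0, 20) [275.42 234.51]
(10, 0, 30) [275.5  228.74]
(12, -12, 20) [253.66 231.1 ]
(12, 12, 20) [297.17 231.08]
tool d [ 75.78   1.8  240.38] yaw 30.344028644798833
```

```bash
python3 -m pendant '[[0,20,0,0,0,0,0],[0,40,1,0,0,0,0],[0,60,1,20,0,0,0],[0,72,1,40,0,0,0],[0,76,1,60,0,0,0],[0,76,1,80,0,0,0],[0,76,1,88,0,0,0],[0,76,1,90,0,0,0]]'; python3 -m pendant '[[0,0,0,1,0,0,0],[0,0,0,2,0,0,0],[0,0,0,4,0,0,0],[0,0,0,5,0,0,0],[0,0,0,6,0,0,0],[0,0,0,6,0,0,0],[0,0,0,6,0,0,0],[0,0,0,6,0,0,0]]'; python3 -m pendant '[[0,0,0,1,0,0,0],[0,0,0,2,0,0,0],[0,0,0,3,0,0,0],[0,0,0,4,0,0,0],[0,0,0,4,0,0,0],[0,0,0,4,0,0,0],[0,0,0,4,0,0,0],[0,0,0,4,0,0,0]]'; python3 look.py w6
```

```text
time_s: 9.35
tool_pos: [0.5147, -0.1984, 0.1504]
eef_rot: [[-0.505, 0.863, -0.0], [0.863, 0.505, -0.0], [-0.0, -0.0, -1.0]]
contact_force: [-0.1, -0.9, -2.1]
finger_gap: 0.0235
gripper_force: 59.2
time_s: 10.35
tool_pos: [0.5147, -0.1983, 0.1444]
eef_rot: [[-0.505, 0.863, 0.0], [0.863, 0.505, -0.0], [-0.0, 0.0, -1.0]]
contact_force: [-0.5, 0.5, -2.8]
finger_gap: 0.0233
gripper_force: 59.2
time_s: 11.35
tool_pos: [0.5147, -0.1983, 0.1404]
eef_rot: [[-0.505, 0.863, 0.0], [0.863, 0.505, -0.0], [-0.0, -0.0, -1.0]]
contact_force: [-0.7, -0.1, -2.4]
finger_gap: 0.0238
gripper_force: 59.2
11.4 [ -4.7  24.7  28.3 108.5 -14.9  50.3  61.3] [ 0.5147 -0.1983  0.1404] [ 0.3  0.2 -2.3]
```

```bash
python3 -m pendant '[[0,0,0,0.5,0,0,0],[0,0,0,1,0,0,0],[0,0,0,1.5,0,0,0],[0,0,0,1.5,0,0,0],[0,0,0,1.5,0,0,0],[0,0,0,1.5,0,0,0],[0,0,0,1.5,0,0,0],[0,0,0,1.5,0,0,0]]'; python3 look.py w7
```

```text
time_s: 12.4
tool_pos: [0.5147, -0.1983, 0.1388]
eef_rot: [[-0.505, 0.863, -0.0], [0.863, 0.505, -0.0], [-0.0, -0.0, -1.0]]
contact_force: [-1.0, -0.3, -1.7]
finger_gap: 0.0234
gripper_force: 59.2
12.45 [ -4.7  24.9  28.2 108.6 -15.   50.2  61.4] [ 0.5147 -0.1983  0.1388] [ 0.5  0.1 -1.7]
```

```bash
python3 -m pendant '[[0,0,0,0.5,0,0,0],[0,0,0,1,0,0,0],[0,0,0,1.5,0,0,0],[0,0,0,1.5,0,0,0],[0,0,0,1.5,0,0,0],[0,0,0,1.5,0,0,0],[0,0,0,1.5,0,0,0],[0,0,0,1.5,0,0,0]]'; python3 look.py w8;
```

```text
time_s: 13.45
tool_pos: [0.5147, -0.1983, 0.1373]
eef_rot: [[-0.505, 0.863, 0.0], [0.863, 0.505, -0.0], [-0.0, -0.0, -1.0]]
contact_force: [0.9, -0.3, -2.4]
finger_gap: 0.0234
gripper_force: 59.2
13.5 [ -4.6  25.   28.2 108.7 -15.1  50.   61.5] [ 0.5147 -0.1983  0.1373] [-0.9  0.  -1.9]
```

```bash
python3 -m pendant '[[0,0,0,1,0,0,0],[0,0,0,2,0,0,0],[0,0,0,3,0,0,0],[0,0,0,3.7,0,0,0],[0,0,0,3.7,0,0,0],[0,0,0,3.7,0,0,0],[0,0,0,3.7,0,0,0],[0,0,0,3.7,0,0,0]]'; python3 look.py w9;python3 -c "
from h import *
print(ctrl.get_obs()['wrist_torque'])"
```

```text
time_s: 14.5
tool_pos: [0.5147, -0.1983, 0.1337]
eef_rot: [[-0.505, 0.863, 0.0], [0.863, 0.505, -0.0], [-0.0, -0.0, -1.0]]
contact_force: [0.6, -0.4, -1.5]
finger_gap: 0.0234
gripper_force: 59.2
14.55 [ -4.5  25.3  28.1 108.8 -15.3  49.6  61.6] [ 0.5147 -0.1983  0.1336] [-0.6  0.2 -1.1]
[ 0.01351202 -0.04552366 -0.0366382 ]
```

```bash
cat > ft.py <<'E'
from h import *
f=[];o=ctrl.get_obs();R=np.array(o["eef_rot"])
print(o["time_s"],"yaw %.2f"%np.degrees(np.arctan2(R[1,1],R[0,1])),"F",np.round(o["contact_force"],1),"M",np.round(o["wrist_torque"],3),np.round(o["tool_pos"],4),"j7 %.1f"%o["joint_positions"][6])
E
python3 -m pendant '[[0,0,0,0,0,0,1],[0,0,0,0,0,0,2],[0,0,0,0,0,0,3.5],[0,0,0,0,0,0,5],[0,0,0,0,0,0,6.5],[0,0,0,0,0,0,8],[0,0,0,0,0,0,8],[0,0,0,0,0,0,8]]'>/dev/null; python3 ft.py; python3 -m pendant '[[0,0,0,0,0,0,1],[0,0,0,0,0,0,2],[0,0,0,0,0,0,3.5],[0,0,0,0,0,0,5],[0,0,0,0,0,0,6.5],[0,0,0,0,0,0,8],[0,0,0,0,0,0,8],[0,0,0,0,0,0,8]]'>/dev/null; python3 ft.py
```

```text
15.55 yaw 22.36 F [-0.4  0.5 -2.6] M [ 0.125 -0.166  0.143] [ 0.5147 -0.1982  0.1336] j7 54.6
16.55 yaw 14.36 F [ 1.8  1.8 -2.8] M [ 0.397 -0.686  0.199] [ 0.5148 -0.1982  0.1337] j7 47.6
```

```bash
python3 -m pendant '[[0,0,0.1,0,0,0,1],[0,0,0.2,0,0,0,2],[0,0,0.2,0,0,0,3.5],[0,0,0.2,0,0,0,5],[0,0,0.2,0,0,0,6.5],[0,0,0.2,0,0,0,8],[0,0,0.2,0,0,0,8],[0,0,0.2,0,0,0,8]]'>/dev/null; python3 ft.py
```

```text
17.55 yaw 6.36 F [ 3.1  2.3 -2.8] M [ 0.478 -0.796  0.248] [ 0.515  -0.1982  0.1337] j7 40.7
```

```bash
python3 -m pendant '[[0,0,0.1,0,0,0,1],[0,0,0.2,0,0,0,2],[0,0,0.3,0,0,0,3.5],[0,0,0.3,0,0,0,5],[0,0,0.3,0,0,0,6.5],[0,0,0.3,0,0,0,8],[0,0,0.3,0,0,0,8],[0,0,0.3,0,0,0,8]]'>/dev/null; python3 ft.py;  python3 -m pendant '[[0,0,0,0,0,0,1],[0,0,0,0,0,0,2],[0,0,0,0,0,0,3.5],[0,0,0,0,0,0,5],[0,0,0,0,0,0,6],[0,0,0,0,0,0,6],[0,0,0,0,0,0,6],[0,0,0,0,0,0,6]]'>/dev/null; python3 ft.py
```

```text
18.55 yaw -1.64 F [ 1.8  2.9 -2.2] M [ 0.496 -0.528  0.209] [ 0.5152 -0.1982  0.1336] j7 33.7
19.55 yaw -7.65 F [ 3.3  2.3 -2.7] M [ 0.519 -0.924  0.251] [ 0.5152 -0.1982  0.1337] j7 28.6
```

```bash
for i in 1; do python3 -m pendant '[[0,0,0,0,0,0,0.5],[0,0,0,0,0,0,1],[0,0,0,0,0,0,1.5],[0,0,0,0,0,0,2],[0,0,0,0,0,0,2.5],[0,0,0,0,0,0,3],[0,0,0,0,0,0,3],[0,0,0,0,0,0,3]]'>/dev/null; python3 ft.py; done;  python3 -m pendant '[[0,0,0,0,0,0,0.5],[0,0,0,0,0,0,1],[0,0,0,0,0,0,1.5],[0,0,0,0,0,0,2],[0,0,0,0,0,0,2.5],[0,0,0,0,0,0,3],[0,0,0,0,0,0,3],[0,0,0,0,0,0,3]]'>/dev/null; python3 ft.py
```

```text
20.55 yaw -10.66 F [ 4.2  1.8 -2.2] M [ 0.532 -1.21   0.174] [ 0.5152 -0.1982  0.1336] j7 26.0
21.55 yaw -13.66 F [ 4.4  2.6 -2.4] M [ 0.558 -1.297  0.277] [ 0.5153 -0.1982  0.1337] j7 23.4
```

```bash
python3 -m pendant '[[0,0.1,0.2,0,0,0,0.5],[0,0.2,0.4,0,0,0,1],[0,0.3,0.5,0,0,0,1.5],[0,0.3,0.5,0,0,0,2],[0,0.3,0.5,0,0,0,2.5],[0,0.3,0.5,0,0,0,3],[0,0.3,0.5,0,0,0,3],[0,0.3,0.5,0,0,0,3]]'>/dev/null; python3 ft.py;  python3 -m pendant '[[0,0,0,0,0,0,0.5],[0,0,0,0,0,0,1],[0,0,0,0,0,0,1.5],[0,0,0,0,0,0,2],[0,0,0,0,0,0,2],[0,0,0,0,0,0,2],[0,0,0,0,0,0,2],[0,0,0,0,0,0,2]]'>/dev/null; python3 ft.py
```

```text
22.55 yaw -16.66 F [ 0.   0.8 -1.1] M [ 0.196 -0.193  0.25 ] [ 0.5156 -0.1981  0.1336] j7 20.8
23.55 yaw -18.66 F [ 0.5 -0.6 -0.9] M [ 0.07  -0.006  0.229] [ 0.5157 -0.1981  0.1336] j7 19.1
```

```bash
python3 -m pendant '[[0,0,0,0,0,0,0.5],[0,0,0,0,0,0,1],[0,0,0,0,0,0,1.5],[0,0,0,0,0,0,2],[0,0,0,0,0,0,2],[0,0,0,0,0,0,2],[0,0,0,0,0,0,2],[0,0,0,0,0,0,2]]'>/dev/null; python3 ft.py;  python3 -m pendant '[[0,0,0,0,0,0,0.5],[0,0,0,0,0,0,1],[0,0,0,0,0,0,1.5],[0,0,0,0,0,0,2],[0,0,0,0,0,0,2],[0,0,0,0,0,0,2],[0,0,0,0,0,0,2],[0,0,0,0,0,0,2]]'>/dev/null; python3 ft.py
```

```text
24.55 yaw -20.66 F [-0.1 -1.  -1.5] M [ 0.05  -0.113  0.269] [ 0.5157 -0.198   0.1337] j7 17.4
25.55 yaw -22.66 F [ 1.   0.1 -2. ] M [-0.023 -0.254  0.216] [ 0.5157 -0.198   0.1336] j7 15.7
```

```bash
python3 -m pendant '[[0,0,0,0,0,0,0.5],[0,0,0,0,0,0,1],[0,0,0,0,0,0,1.5],[0,0,0,0,0,0,2],[0,0,0,0,0,0,2],[0,0,0,0,0,0,2],[0,0,0,0,0,0,2],[0,0,0,0,0,0,2]]'>/dev/null; python3 ft.py;  python3 -m pendant '[[0,0,0,0,0,0,0.5],[0,0,0,0,0,0,1],[0,0,0,0,0,0,1.5],[0,0,0,0,0,0,2],[0,0,0,0,0,0,2],[0,0,0,0,0,0,2],[0,0,0,0,0,0,2],[0,0,0,0,0,0,2]]'>/dev/null; python3 ft.py
```

```text
26.55 yaw -24.66 F [ 1.4 -0.4 -2. ] M [-0.099 -0.443  0.268] [ 0.5158 -0.198   0.1336] j7 13.9
27.55 yaw -26.66 F [ 2.8 -0.2 -2.1] M [-0.177 -0.606  0.302] [ 0.5158 -0.198   0.1337] j7 12.2
```

```bash
python3 -m pendant '[[0,0,0.2,0,0,0,0.5],[0,0,0.3,0,0,0,1],[0,0,0.3,0,0,0,1.5],[0,0,0.3,0,0,0,2],[0,0,0.3,0,0,0,2],[0,0,0.3,0,0,0,2],[0,0,0.3,0,0,0,2],[0,0,0.3,0,0,0,2]]'>/dev/null; python3 ft.py; python3 look.py w10; python3 ft.py
```

```text
28.55 yaw -28.66 F [ 0.4  0.7 -1.6] M [ 0.131 -0.021  0.366] [ 0.516  -0.1981  0.1336] j7 10.5
28.6 [-14.9  28.8  42.1 109.  -24.4  51.5  10.5] [ 0.5159 -0.1981  0.1336] [ 0.6  1.4 -1.3]
28.6 yaw -28.66 F [ 0.6  1.4 -1.3] M [0.219 0.022 0.439] [ 0.5159 -0.1981  0.1336] j7 10.5
```

```bash
python3 -m pendant '[[0,0,0,0,0,0,0.4],[0,0,0,0,0,0,0.8],[0,0,0,0,0,0,1],[0,0,0,0,0,0,1],[0,0,0,0,0,0,1],[0,0,0,0,0,0,1],[0,0,0,0,0,0,1],[0,0,0,0,0,0,1]]'>/dev/null; python3 ft.py; for i in 1 2 3; do python3 look.py w11; python3 ft.py; done
```

```text
29.6 yaw -29.66 F [-0.   0.3 -1.5] M [0.159 0.11  0.437] [ 0.516  -0.1982  0.1336] j7 9.7
29.65 [-15.1  28.9  42.4 109.  -24.6  51.5   9.7] [ 0.516  -0.1982  0.1336] [-0.7  1.3 -2.3]
29.65 yaw -29.66 F [-0.7  1.3 -2.3] M [0.304 0.052 0.441] [ 0.516  -0.1982  0.1336] j7 9.7
29.7 [-15.1  28.9  42.4 109.  -24.5  51.5   9.7] [ 0.516  -0.1982  0.1336] [ 0.   1.4 -1.5]
29.7 yaw -29.66 F [ 0.   1.4 -1.5] M [0.232 0.09  0.354] [ 0.516  -0.1982  0.1336] j7 9.7
29.75 [-15.1  28.9  42.4 109.  -24.5  51.5   9.7] [ 0.516  -0.1982  0.1336] [-0.6  1.4 -1.5]
29.75 yaw -29.66 F [-0.6  1.4 -1.5] M [0.214 0.088 0.412] [ 0.516  -0.1982  0.1336] j7 9.7
```

Against the stop: the moment has risen to about 0.41 N m, from 0.25 N m while sliding. I'll unwind the washer twist, check for no load, then lift.

```bash
python3 -m pendant '[[0,0,0,0,0,0,-1.5],[0,0,0,0,0,0,-3],[0,0,0,0,0,0,-4.5],[0,0,0,0,0,0,-6],[0,0,0,0,0,0,-7.5],[0,0,0,0,0,0,-9],[0,0,0,0,0,0,-9],[0,0,0,0,0,0,-9]]'>/dev/null; python3 ft.py; python3 look.py w12; python3 ft.py
```

```text
30.75 yaw -20.68 F [-0.8  0.5 -1.7] M [0.233 0.085 0.031] [ 0.5161 -0.1982  0.1336] j7 17.3
30.8 [-13.5  28.2  40.2 108.9 -23.   51.1  17.3] [ 0.5161 -0.1982  0.1337] [-0.5  0.8 -1.5]
30.8 yaw -20.68 F [-0.5  0.8 -1.5] M [0.258 0.039 0.065] [ 0.5161 -0.1982  0.1337] j7 17.3
```

```bash
python3 -m pendant '[[0,0,0,-2,0,0,0],[0,0,0,-5,0,0,0],[0,0,0,-10,0,0,0],[0,0,0,-20,0,0,0],[0,0,0,-40,0,0,0],[0,0,0,-65,0,0,0],[0,0,0,-90,0,0,0],[0,0,0,-105,0,0,0]]'; python3 look.py w13; python3 ft.py; python3 -m pendant '[[0,25,-7,0,0,0,-2],[0,70,-19,0,0,0,-6],[0,125,-34,0,0,0,-10],[0,180,-49,0,0,0,-14],[0,235,-64,0,0,0,-19],[0,290,-79,0,0,0,-24],[0,345,-94,0,0,0,-28],[0,375,-102,0,0,0,-30]]'; python3 -m pendant '[[0,0,0,0,0,0,0],[0,0,0,0,0,0,0],[0,0,0,0,0,0,0],[0,0,0,0,0,0,0],[0,0,0,0,0,0,0],[0,0,0,0,0,0,0],[0,0,0,0,0,0,0],[0,0,0,0,0,0,0]]'; python3 look.py w14; python3 - <<'E'
from h import *
import pickle
for n in("w5","w13","w14"):
    c,im=pickle.load(open(f"pics/{n}.pkl","rb"));g=cv2.cvtColor(im,cv2.COLOR_RGB2GRAY).astype(int)
    print(n,g[226:240,235],g[226:240,318],g[240,224:230],g[240,322:330])
o=ctrl.get_obs();R=np.array(o["eef_rot"]);d=np.array([.553,.1888,.0605])-o["tool_pos"]
print((R.T@d*1000).round(1),"yaw",np.degrees(np.arctan2(R[1,1],R[0,1])))
cv2.imwrite("pics/v14.png",cv2.resize(im[150:350,150:400,::-1],None,fx=3,fy=3))
E
```

```text
time_s: 31.8
tool_pos: [0.5163, -0.1984, 0.2408]
eef_rot: [[0.353, 0.936, 0.002], [0.936, -0.353, -0.0], [0.0, 0.002, -1.0]]
contact_force: [-0.2, 0.5, -3.0]
finger_gap: 0.0232
gripper_force: 59.4
31.85 [-18.   20.2  44.9 103.4 -16.   62.7  11.8] [ 0.5168 -0.1987  0.2419] [ 1.6 -0.1  1.4]
31.85 yaw -20.67 F [ 1.6 -0.1  1.4] M [-0.08 -0.11  0.02] [ 0.5168 -0.1987  0.2419] j7 11.8
time_s: 32.85
tool_pos: [0.5524, 0.1919, 0.2382]
eef_rot: [[-0.167, 0.986, -0.001], [0.986, 0.167, 0.0], [0.0, -0.001, -1.0]]
contact_force: [-0.2, 0.7, -1.8]
finger_gap: 0.0232
gripper_force: 59.4
time_s: 33.85
tool_pos: [0.5529, 0.1887, 0.2386]
eef_rot: [[-0.162, 0.987, 0.0], [0.987, 0.162, -0.0], [-0.0, -0.0, -1.0]]
contact_force: [0.7, 0.1, -2.0]
finger_gap: 0.0232
gripper_force: 59.4
33.9 [-46.   21.4  30.9  98.9 -12.1  63.1  -2. ] [0.5529 0.1887 0.2386] [ 0.5  0.3 -1.8]
w5 [238 239 239 241 231  94  62  69  75  89 102 106 109 109] [238 239 239 239 229 117  65  66  74  88 101 106 108 111] [240 240 241 178  97  98] [109 107 104 102 149 226 240 239]
w13 [ 65  66  67  66  65  66  72  73  77  92 103 107 107 109] [ 71  70  71  71  68  63  67  71  77  91 102 106 109 109] [ 65  65  65  80  93 103] [108 108 105 100  80  69  67  76]
w14 [239 239 239 241 232 121  68  69  76  90 103 105 109 111] [238 239 239 241 232 120  66  68  77  90 102 105 108 110] [239 240 242 178  99  99] [109 109 102 102 149 226 240 239]
[1.000e-01 2.000e-01 1.781e+02] yaw 9.338703167688582
```

View pics/v14.png

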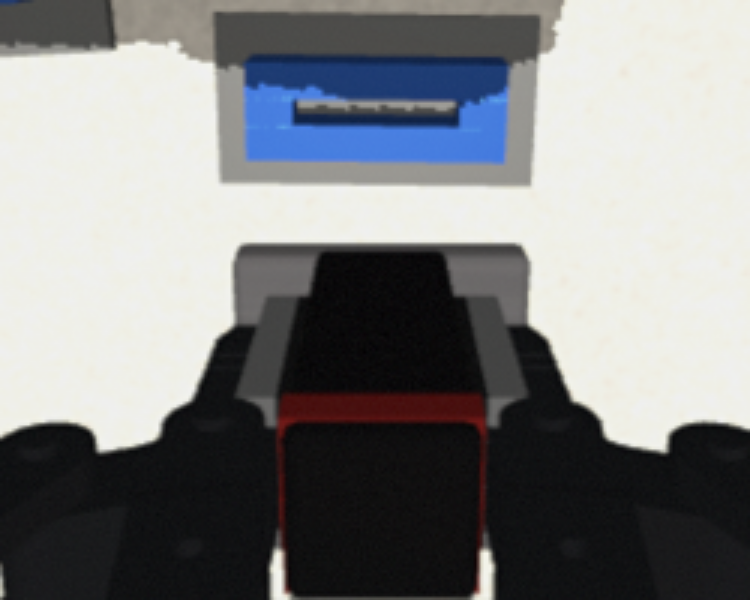

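The spanner hasn't shifted in the grip (head edges at the same pixels as before). The slot is free at about (275,185) and the tool is back at the grasp pose. Lowering.

```bash
python3 -m pendant '[[0,0,0,30,0,0,0],[0,0,0,70,0,0,0],[0,0,0,110,0,0,0],[0,0,0,140,0,0,0],[0,0,0,158,0,0,0],[0,0,0,166,0,0,0],[0,0,0,170,0,0,0],[0,0,0,170,0,0,0]]'; python3 -m pendant '[[0,0,0,2,0,0,0],[0,0,0,4,0,0,0],[0,0,0,5,0,0,0],[0,0,0,6,0,0,0],[0,0,0,7,0,0,0],[0,0,0,7.5,0,0,0],[0,0,0,7.5,0,0,0],[0,0,0,7.5,0,0,0]]'; python3 ft.py
```

```text
time_s: 34.9
tool_pos: [0.5532, 0.1889, 0.0692]
eef_rot: [[-0.162, 0.987, 0.001], [0.987, 0.162, 0.0], [0.0, 0.001, -1.0]]
contact_force: [-0.1, -0.3, -1.5]
finger_gap: 0.0231
gripper_force: 59.5
time_s: 35.9
tool_pos: [0.5529, 0.1887, 0.0611]
eef_rot: [[-0.162, 0.987, 0.0], [0.987, 0.162, -0.0], [-0.0, 0.0, -1.0]]
contact_force: [0.4, -0.2, -1.8]
finger_gap: 0.0233
gripper_force: 59.5
35.9 yaw 9.34 F [ 0.4 -0.2 -1.8] M [-0.009 -0.014 -0.029] [0.5529 0.1887 0.0611] j7 4.4
```

```bash
python3 -m pendant '[[0,0,0,0.5,0,0,0],[0,0,0,0.5,0,0,0],[0.5,0,0,0.5,0,0,0],[1,0,0,0.5,0,0,0],[1,0,0,0.5,0,0,0],[1,0,0,0.5,0,0,0],[1,0,0,0.5,0,0,0],[1,0,0,0.5,0,0,0]]'; python3 -m pendant '[[1,0,0,-10,0,0,0],[1,0,0,-30,0,0,0],[1,0,0,-60,0,0,0],[1,0,0,-100,0,0,0],[1,0,0,-140,0,0,0],[1,0,0,-180,0,0,0],[1,-6,-6,-195,0,0,0],[1,-6,-6,-195,0,0,0]]'; python3 -m pendant '[[1,0,0,0,0,0,0],[1,0,0,0,0,0,0],[1,0,0,0,0,0,0],[1,0,0,0,0,0,0],[1,0,0,0,0,0,0],[1,0,0,0,0,0,0],[1,0,0,0,0,0,0],[1,0,0,0,0,0,0]]'; python3 look.py w15; python3 - <<'E'
from h import *
import pickle
c,im=pickle.load(open("pics/w15.pkl","rb"))
t=shot("top","top1")[1]
a=cv2.resize(im[120:280,200:360,::-1],(400,400));b=cv2.resize(cv2.convertScaleAbs(t[176:246,331:401,::-1],alpha=1.8),(400,400),interpolation=cv2.INTER_CUBIC)
cv2.imwrite("pics/end.png",np.hstack([a,b]))
E
```

```text
time_s: 36.9
tool_pos: [0.5529, 0.1887, 0.0606]
eef_rot: [[-0.162, 0.987, 0.0], [0.987, 0.162, -0.0], [-0.0, 0.0, -1.0]]
contact_force: [1.0, 0.1, 0.0]
finger_gap: 0.0855
gripper_force: 0.0
time_s: 37.9
tool_pos: [0.548, 0.1813, 0.2571]
eef_rot: [[-0.162, 0.987, 0.002], [0.987, 0.162, 0.001], [0.001, 0.002, -1.0]]
contact_force: [-0.3, 0.9, -0.3]
finger_gap: 0.0854
gripper_force: 0.0
time_s: 38.9
tool_pos: [0.5479, 0.1818, 0.2556]
eef_rot: [[-0.162, 0.987, -0.0], [0.987, 0.162, -0.0], [-0.0, -0.0, -1.0]]
contact_force: [1.5, -0.5, 0.5]
finger_gap: 0.0853
gripper_force: 0.0
38.95 [-46.5  19.7  31.7  98.8 -11.3  64.7  -2.1] [0.5479 0.1818 0.2556] [-0.1 -0.5 -0.6]
```

View pics/end.png

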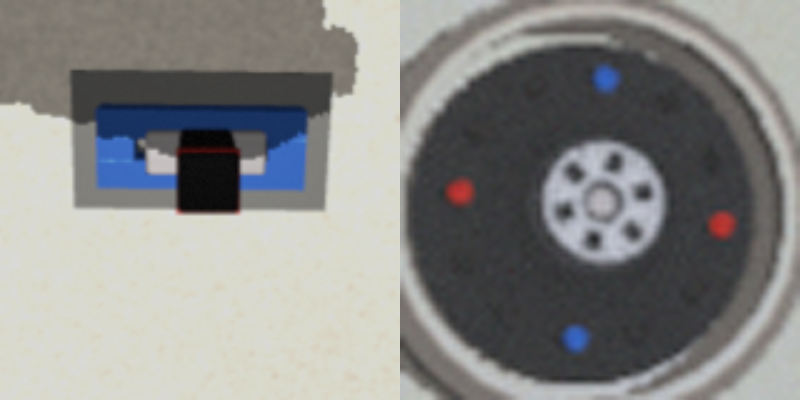

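The spanner is back in its stand, upright with its head down on the block (post at about (208,180) in the left crop). The collar's holes have turned about 46° clockwise (right crop), which fits the start range plus the stop I felt. Nothing else appears to have moved.

```bash
python3 -c "
from workcell import ctrl
print(ctrl.hand_in())"
```

```text
the job is handed in; nothing more can be done
None
```

I've handed the job in: both pins went in with no force felt, the collar was turned about 46° clockwise until the moment rose from 0.25 to about 0.41 N m at the stop, and the spanner is back upright in its stand, released, with the robot clear. The hand-in returned no verdict.

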